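Light a glazed tile and hold the stencil over it

ROBOT

A 7-joint arm with a two-finger parallel gripper is mounted at the origin on the work surface. World frame = base frame: x ahead of the robot, y to its left, z up, the work surface at z = 0. Lengths are in m, angles in rad, forces in N, time in s.
With the tool pointing down it reaches from about 0.35 to 0.9 m from the base axis. Payload 8.1 kg.
Tool frame: the origin (TCP) lies midway between the tips of the shut fingers; the grasp point (between the pads) lies 19 mm behind it (arm.pinch_z is the distance from the TCP to the grasp point, in m); z points along the fingers, y is the direction in which the jaws open and shut (so a half turn about z gives the same grasp; the last joint's range is limited). The gripper opens to 92 mm and grips with 3 to 60 N. Pads are 19 mm wide; open, the fingers measure 130 mm over their backs; the gripper's body (75 mm by 190 mm) begins 47 mm behind the grasp point.
Start: joints at [1.026, 0.434, 0.025, 1.573, -0.012, 1.134, -0.075], TCP at [0.267, -0.565, 0.227] pointing down, gripper open.
Joint ranges: [-2.62, 2.62], [-0.44, 2.09], [-1.27, 1.32], [0.08, 2.57], [-1.32, 4.46], [0.12, 2], [-2.74, 2.74]. Speed limits (rad/s): [2.22, 2.22, 3.01, 3.01, 3.14, 3.14, 3.14].

INTERFACE

Orientations are given as a rotation vector (axis times angle).
In Python, from cell import arm, eyes gives the robot as it stands.
- The arm moves only by the tool apply_moves, never from a script. Its argument "targets" is one flat list of numbers, 5 for each row, row after row: the closure, from 0 (fully open) to 1 (shut), then the shift along the tool's x, y, z each as a share of 40 cm, from -1 to 1, then the turn about the tool's z as a share of pi/2 rad, from -1 to 1. A call has 1 to 20 rows; each row shifts and turns the commanded pose from where the row before left it, along the tool's axes as they then stand; what a row does not reach is not made up. A row lasts 1/8 s, in which the tool goes at most 62.5 mm and 10.7 degrees, less where a joint would pass 70% of its speed; a pose out of reach is approached as far as the arm can. A call with a number of a shift or a turn outside -1 to 1 is refused whole. A call with a gripper value outside its range is refused whole. The fingers move at their own pace and stop on an object; "grip_force" is the grip in N (left out, the last holds). Time passes only in rows, so rows that do not move let the fingers close. It gives the time, the measured TCP pose, the force and the opening at its end, in the units of the state.
- arm.observe(): the state, without advancing time (a new reading comes with each control period).
- eyes.get_image(name): name is "scene" or "top"; returns the picture (420x560x3 uint8, red, green, blue); there is no depth.
- eyes.camera_params(name): a dict with "camera_matrix" (3x3 intrinsics, pixels), "distortion" ([k1, k2, p1, p2, k3] as OpenCV has them; the pictures are not rectified), "xyz" and "attitude" of the camera in the world. Camera axes: x right, y down, z forward; pixel columns grow to the right and rows downward; lengths in m; the calibration is good to about 2 mm. A picture is of the moment at which its call begins. camera_params takes no time and is no camera call.
- arm.sign_off(): hands the job in, once; it reports no verdict.
The state is a dict: "clock": time; "joints": joint angles; "dq": joint speeds; "joint_efforts": joint torques, N m; "position": TCP position; "ee_rot": TCP orientation; "force": force on the tool from outside, world axes, zero at the start; "ft_torque": the same for the moment, N m; "width": opening from 0.0 (shut) to 1.0 (fully open).
Only numpy, scipy, OpenCV 4.12 (cv2) and the standard library are available. Lean on these libraries where they do the work, as an engineer would, in place of code of your own. Each camera call takes 0.05 s, during which the arm holds its last target.

TASK

First swivel and tilt the green work lamp, which has a red knob on its tail, until it points at the middle of the blue tile. Then pick up the yellow stripe stencil, carry it over the row of glaze bottles and hold it level, centred over the tile and square with it, with a gap of about one centimetre, ready for spattering; finish while still holding it there, the lamp still on the tile. The glaze is wet, so nothing may touch the tile, and leave the bottles, mug and bowl as they are.

Things in the scene. Friction and masses are not known exactly. Their poses are not given: they have to be found in the camera images.
- tile_top (a point): Centre of the top face of a square blue-glazed tile, 100 x 100 x 8 mm, lying loose and level on the aluminium banding wheel, top face about 58 mm above the table. Axes x and y run parallel to its edges, z up.
- tile: The same tile as a body; origin at the centre of its underside, axes parallel to its edges, z up.
- wheel: Round aluminium banding wheel (low turntable that does not turn here), disc 160 mm across, top 50 mm above the table; origin at the centre of its underside. Fixed.
- stencil_grip (a point): Centre of the stencil's handle bar, 50 mm straight above the centre of the frame's underside. The black bar runs along x, 96 mm clear between two end posts, 16 mm wide (y), 20 mm high (z). Axes x and y parallel to the frame's edges, z up.
- stencil: Yellow stencil: flat square frame 120 x 120 x 4 mm with stripe slots and a black bridge handle (bar top 60 mm, bar underside 40 mm above the frame's underside), lying loose and level on the table, under 0.15 kg; origin at the centre of the frame's underside.
- lamp_pivot (a point): Where the lamp's swivel and tilt axes cross, 180 mm above the table, on the axis of its post. Turns with the head: x is the direction in which it shines, z the head's up. The green shade (68 mm across its mouth) reaches 75 mm ahead. The round base, 110 mm across, is fixed. Both joints are stiff by friction (0.15 N m) and stay where left.
- lamp_knob (a point): Centre of the red ball knob, 28 mm across, at the end of a thin steel tail 10 mm thick, 110 mm straight behind lamp_pivot (opposite to the direction of shining). Moving it about lamp_pivot turns both joints.
- lamp_swivel (a joint): Swivel angle of the lamp about its vertical post, rad, growing counter-clockwise seen from above; at 0 the lamp shines towards world -y (to the robot's right). Range -1.6 to 1.6.
- lamp_tilt (a joint): Tilt angle of the lamp head, rad; 0 is level, positive shines downward (the knob rises). Range -0.4 to 0.9.
- bottle1: Closed light blue glaze bottle with white cap, 40 mm across, 130 mm tall, standing loose in the row between stencil and tile; origin at the centre of its underside.
- bottle2: Closed pink glaze bottle with white cap, 40 mm across, 130 mm tall, standing loose in the row between stencil and tile; origin at the centre of its underside.
- bottle3: Closed peach glaze bottle with white cap, 40 mm across, 130 mm tall, standing loose in the row between stencil and tile; origin at the centre of its underside.
- bottle4: Closed violet glaze bottle with white cap, 40 mm across, 130 mm tall, standing loose in the row between stencil and tile; origin at the centre of its underside.
- mug: Blue ceramic mug, 80 mm across, 80 mm tall, handle at its +y side, standing loose beyond the tile; origin at the centre of its underside.
- bowl: Beige clay bowl, 110 mm across, 50 mm tall, standing loose beyond the tile; origin at the centre of its underside.
Mind the look-alikes: they are no part of the job. There is more than one size of the stencil; the job needs the largest.

How it is judged:
On the way, in this order (a step that is already met when the one before it is completed fails the run):
1. the lamp points at the middle of the tile (within 35 mm sideways and up-down) while the stencil still lies where it was (y of tile_top in the frame of lamp_pivot between -0.035 and 0.035 m and z of tile_top in the frame of lamp_pivot between -0.035 and 0.035 m and x of tile_top in the frame of lamp_pivot above 0.1 m and distance of stencil_grip from where it was at the start of the episode below 0.02 m), for 0.3 s.
2. the stencil is carried higher than the bottles (height (world z) of stencil_grip above 0.18 m and contact force between the fingers and stencil above 1 N), for 0.1 s.
At the end, for the whole second after the job is handed in: Gripper holds the stencil still over the tile: centres within 10 mm, square (any quarter turn) and level within 0.1 rad, frame 3 to 20 mm above the tile, touching neither tile nor wheel; the lamp axis passes within 35 mm (sideways, up-down) of the tile centre; tile moved under 8 mm (z of stencil_grip in the frame of tile_top between 0.053 and 0.07 m and horizontal distance between stencil_grip and tile_top below 0.01 m and angle between stencil_grip's own z axis and vertical below 0.1 rad and (angle between the x axis of stencil_grip and the x axis of tile_top, either way round below 0.1 rad or angle between the x axis of stencil_grip and the y axis of tile_top, either way round below 0.1 rad) and contact force between the fingers and stencil above 1 N and contact force between stencil and tile below 0.05 N and contact force between stencil and wheel below 0.05 N and linear speed of stencil below 0.02 m/s and angular speed of stencil below 0.15 rad/s and y of tile_top in the frame of lamp_pivot between -0.035 and 0.035 m and z of tile_top in the frame of lamp_pivot between -0.035 and 0.035 m and x of tile_top in the frame of lamp_pivot above 0.1 m and distance of tile_top from where it was at the start of the episode below 0.008 m); the arm keeps its last pose, push and grip.
It fails at once if the wet tile is touched by stencil or robot (contact force between any of stencil, the arm, the fingers and tile above 0.05 N).
It fails at once if a bottle, the mug or the bowl is shifted by 20 mm or tipped (distance of any of bottle1, bottle2, bottle3, bottle4, mug, bowl from where it was at the start of the episode above 0.02 m or angle between any of bottle1, bottle2, bottle3, bottle4, mug, bowl's own z axis and vertical above 0.3 rad).
It fails at once if the tile is shifted (distance of tile_top from where it was at the start of the episode above 0.012 m).
It also fails if it takes over 58 s, if anything falls off the work surface, if the arm or the gripper's body presses on something with over 40 N, if the wrist force passes 120 N, or if a joint passes its speed limit or range.

## Working session

There is one attempt and no reset: what is moved stays moved. The work goes in short steps, Python scripts to look and compute and a tool call to move; the robot and the scene stay as the last step left them, time stands still between calls to the robot, and variables do not carry over. Pictures are saved under pics/ and viewed, and the job is handed in when it is done.

Besides the shell and the picture viewer there is one more tool, called after ">>>" as name(argument=value, ...) on one line, values as JSON. apply_moves: Moves the arm, as the interface text tells. Its arguments: {"type":"object","properties":{"targets":{"type":"array"},"grip_force":{"type":"number"}},"required":["targets"]}

```bash
ls; mkdir -p pics
python3 - <<'E'
from cell import arm, eyes
import cv2
for n in("scene","top"):
    im=eyes.get_image(n); cv2.imwrite(f"pics/{n}0.png",im[:,:,::-1])
    print(n,eyes.camera_params(n))
print(arm.observe(), arm.pinch_z)
E
```

```text
pics
scene {'camera_matrix': array([[422.66110739,   0.        , 283.37595962],
       [  0.        , 422.66110739, 209.09590443],
       [  0.        ,   0.        ,   1.        ]]), 'distortion': array([-0.03649468,  0.        ,  0.        ,  0.        ,  0.        ]), 'xyz': array([ 1.17194041, -0.83329948,  0.76978142]), 'attitude': array([-2.0547335 , -0.67825362,  0.36853107])}
top {'camera_matrix': array([[486.47553089,   0.        , 273.56169797],
       [  0.        , 486.47553089, 211.93072417],
       [  0.        ,   0.        ,   1.        ]]), 'distortion': array([-0.11432934,  0.        ,  0.        ,  0.        ,  0.        ]), 'xyz': array([ 0.41504029, -0.01305991,  1.61220658]), 'attitude': array([-2.19677903,  2.14896822, -0.10690382])}
{'clock': 0.1, 'joints': array([ 1.02639831,  0.43517306,  0.02497235,  1.57396746, -0.01160683,
        1.13397383, -0.07506891]), 'dq': array([ 0.0015402 , -0.0021263 ,  0.00087377, -0.00305238,  0.00024606,
        0.00093585, -0.00021005]), 'joint_efforts': array([ 2.66288698e-03, -6.69121242e+01,  9.88070816e-01, -3.15143752e+01,
       -6.04524300e-02,  3.74777452e-02,  4.55322299e-05]), 'position': array([ 0.26700123, -0.56462141,  0.22602609]), 'ee_rot': array([-3.06398824e+00, -6.87996295e-01,  6.55103351e-04]), 'force': array([-0.66510505, -0.30635884,  0.09819103]), 'ft_torque': array([-0.03004541,  0.03902172, -0.03668198]), 'width': 1.0003612199499958} 0.0188
```

View pics/scene0.png

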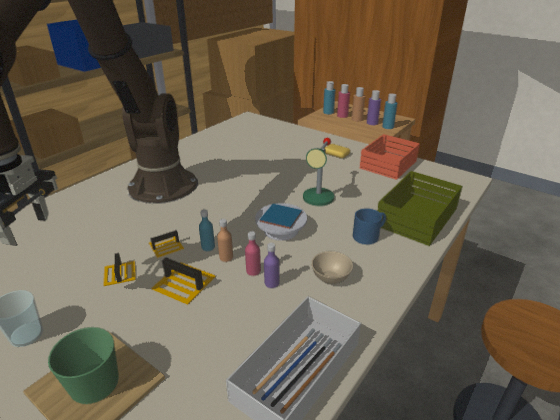

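View pics/top0.png

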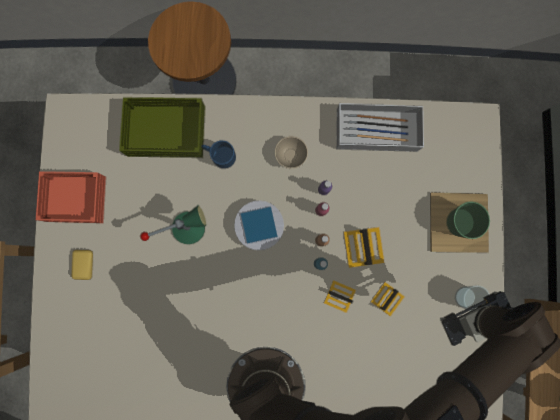

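The top view has three yellow stencils: a large one at (363,247) and small ones at (340,296) and (388,298). The large one matches the description. Other things that could be confused: the yellow sponge at (82,265), and the red tray at (70,197) for the red knob at (145,237). The green cup at (467,220) could pass for the lamp at (190,225), and the blue mug at (222,152) for the tile at (259,226).

```bash
cat > h.py <<'E'
import numpy as np, cv2
from scipy.spatial.transform import Rotation as R
from cell import arm, eyes
class Cam:
    def __init__(s,n):
        p=eyes.camera_params(n); s.K=p["camera_matrix"]; s.d=p["distortion"]; s.c=np.array(p["xyz"]); s.R=R.from_rotvec(p["attitude"]).as_matrix()
    def ray(s,uv):
        q=cv2.undistortPoints(np.array(uv,float).reshape(-1,1,2),s.K,s.d).reshape(-1,2)
        v=np.c_[q,np.ones(len(q))]@s.R.T
        return v/np.linalg.norm(v,axis=1,keepdims=True)
    def plane(s,uv,z):
        v=s.ray(uv); return s.c+v*((z-s.c[2])/v[:,2])[:,None]
    def proj(s,P):
        P=np.array(P,float).reshape(-1,3); Rt=s.R.T
        return cv2.projectPoints(P,cv2.Rodrigues(Rt)[0],-Rt@s.c,s.K,s.d)[0].reshape(-1,2)
def tri(c1,u1,c2,u2):
    a=c1.ray([u1])[0]; b=c2.ray([u2])[0]
    t=np.linalg.lstsq(np.c_[a,-b],c2.c-c1.c,rcond=None)[0]
    p=c1.c+a*t[0]; q=c2.c+b*t[1]
    return (p+q)/2,np.linalg.norm(p-q)
T=Cam("top"); S=Cam("scene")
E
python3 - <<'E'
from h import *
t=cv2.imread("pics/top0.png"); s=cv2.imread("pics/scene0.png")
cv2.imwrite("pics/ct1.png",cv2.resize(t[180:320,110:410],None,fx=2.6,fy=2.6,interpolation=cv2.INTER_CUBIC))
cv2.imwrite("pics/cs1.png",cv2.resize(s[120:310,130:410],None,fx=2.8,fy=2.8,interpolation=cv2.INTER_CUBIC))
def blobs(im,lo,hi,mn=20):
    m=cv2.inRange(cv2.cvtColor(im,cv2.COLOR_BGR2HSV),lo,hi); n,l,st,c=cv2.connectedComponentsWithStats(m)
    return [(st[i].tolist(),c[i].round(1).tolist()) for i in range(1,n) if st[i][4]>=mn],m,l
for nm,im in(("t",t),("s",s)):
    print(nm,"blue",blobs(im,(95,120,60),(115,255,200))[0])
    print(nm,"red",blobs(im,(0,190,100),(6,255,255))[0])
    print(nm,"yel",blobs(im,(18,150,100),(30,255,255))[0])
    print(nm,"grn",blobs(im,(60,60,30),(88,255,255))[0])
E
```

```text
t blue [([358, 129, 20, 2, 20], [367.5, 129.5]), ([241, 208, 36, 35, 891], [258.5, 224.7])]
t red [([141, 233, 8, 7, 41], [144.3, 236.1])]
t yel [([367, 228, 17, 36, 269], [375.2, 244.9]), ([344, 230, 22, 37, 346], [353.9, 248.3]), ([330, 281, 25, 19, 132], [342.3, 288.9]), ([371, 283, 22, 24, 164], [382.2, 294.8]), ([324, 293, 26, 19, 134], [336.3, 303.0]), ([383, 293, 21, 23, 108], [393.7, 303.9])]
t grn [([454, 202, 31, 35, 329], [464.0, 219.5]), ([172, 208, 33, 36, 720], [189.2, 227.6])]
s blue [([48, 20, 53, 51, 1668], [71.2, 45.7]), ([324, 90, 9, 17, 56], [327.0, 97.6]), ([384, 103, 11, 19, 61], [388.2, 112.1]), ([261, 204, 40, 22, 543], [280.8, 214.7]), ([265, 342, 51, 54, 191], [289.2, 369.7])]
s red [([324, 138, 6, 6, 20], [326.8, 139.8])]
s yel [([153, 236, 31, 21, 220], [167.3, 247.1]), ([104, 261, 31, 25, 328], [118.6, 273.4]), ([152, 270, 63, 34, 748], [181.8, 286.2])]
s grn [([303, 188, 31, 18, 399], [317.9, 196.7]), ([48, 328, 70, 76, 3107], [85.4, 363.0])]
```

View pics/ct1.png

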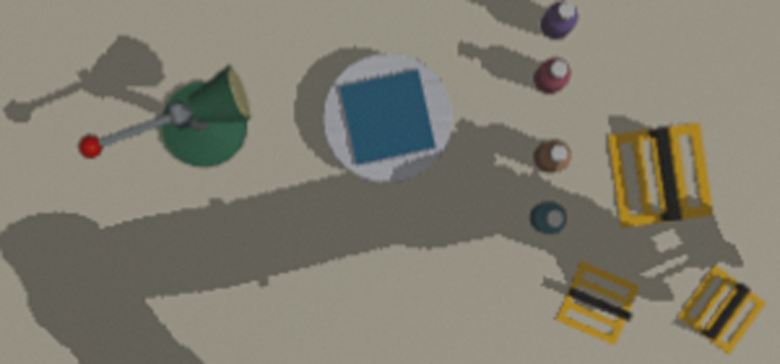

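View pics/cs1.png

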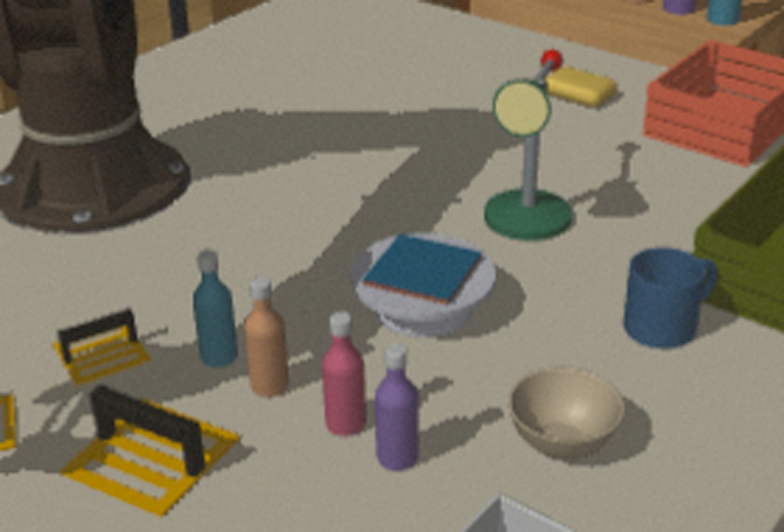

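The close crop confirms the large stencil (crop 660,175) is about 120 mm across, with its bar along near ±x in the world. The lamp shines to the upper right, with the knob at crop (90,147). The tile lies rotated about 10–15°.

Run:
```python
from h import *
t=cv2.imread("pics/top0.png"); s=cv2.imread("pics/scene0.png")
hs=cv2.cvtColor(t,cv2.COLOR_BGR2HSV); hss=cv2.cvtColor(s,cv2.COLOR_BGR2HSV)
def sq(m,z,nm):
    ys,xs=np.nonzero(m); P=T.plane(np.c_[xs,ys],z)[:,:2]
    r=cv2.minAreaRect((P*1000).astype(np.float32)); print(nm,"centre mm",np.round(r[0],1),"size",np.round(r[1],1),"ang",round(r[2],1),"centroid",(P.mean(0)*1000).round(1))
m=cv2.inRange(hs,(90,90,40),(115,255,220)); w=np.zeros_like(m); w[200:250,230:290]=m[200:250,230:290]; sq(w,.058,"tile")
m=cv2.inRange(hs,(15,120,60),(32,255,255)); w=np.zeros_like(m); w[220:275,335:400]=m[220:275,335:400]; sq(w,.004,"stencil"); Y=w
m=cv2.inRange(hs,(0,0,0),(180,255,48)); w=np.zeros_like(m); w[222:270,352:378]=m[222:270,352:378]; sq(w,.06,"bar")
# wheel/ base
m=cv2.inRange(hs,(60,60,30),(88,255,255)); w=np.zeros_like(m); w[200:250,165:210]=m[200:250,165:210]; sq(w,.01,"lampgreen")
# knob
k,e=tri(T,(144.3,236.1),S,(326.8,139.8)); print("knob",k.round(4),e)
# small stencils
for box,n in(((278,315,320,360),"a"),((278,320,366,408),"b")):
    m=cv2.inRange(hs,(15,120,60),(32,255,255)); w=np.zeros_like(m); w[box[0]:box[1],box[2]:box[3]]=m[box[0]:box[1],box[2]:box[3]]; sq(w,.003,n)
for n,u in dict(b4=(326,186),b2=(322,207.5),b3=(323,239),b1=(321,263)).items(): print(n,T.plane([u],.125)[0].round(3))
for n,u in dict(mug=(224,155),bowl=(291,152)).items(): print(n,T.plane([u],.06)[0].round(3))
# yellow scene triangulation check of tile
print("tile scene",S.plane([(280.8,214.7)],.058)[0].round(4))
# lamp pivot candidates: top pixel of pivot ~ (180,224)
print("pivot top",T.plane([(110+182/2.6,180+115/2.6)],.19)[0].round(4))
print("basec scene",S.plane([(317.9,197.5)],.015)[0].round(4))
for n,u in dict(mouthT=(110+238/2.6,180+92/2.6)).items(): pass
print("mouth",tri(T,(110+240/2.6,180+92/2.6),S,(130+521/2.8,120+107/2.8)))
```

```text
tile centre mm [523.6  32.9] size [96.8 98. ] ang 13.9 centroid [523.6  32.9]
stencil centre mm [ 460.7 -315.6] size [120.2 120.1] ang 8.6 centroid [ 460.2 -314.7]
bar centre mm [ 459.1 -311.2] size [111.1  19.6] ang 9.1 centroid [ 457.8 -313.6]
lampgreen centre mm [511.8 269.4] size [106.  104.6] ang 25.9 centroid [511.8 263.4]
knob [0.4735 0.3693 0.1735] 0.0008409893679081343
a centre mm [ 297.1 -237.3] size [81.5 80.9] ang 67.9 centroid [ 296.6 -236.7]
b centre mm [ 291.2 -395.9] size [81.1 81.4] ang 54.6 centroid [ 291.4 -395.4]
b4 [ 0.643 -0.175  0.125]
b2 [ 0.576 -0.163  0.125]
b3 [ 0.479 -0.168  0.125]
b1 [ 0.406 -0.163  0.125]
mug [0.747 0.151 0.06 ]
bowl [ 0.762 -0.067  0.06 ]
tile scene [0.5254 0.0298 0.058 ]
pivot top [0.51   0.2599 0.19  ]
basec scene [0.5247 0.245  0.015 ]
mouth (array([0.53866606, 0.19581832, 0.18786113]), np.float64(0.0021951517805507384))
```

>>> apply_moves(targets=[0, 0.076, -0.065, -0.035, 0, 0, 0.076, -0.065, -0.035, 0, 0, 0.076, -0.065, -0.035, 0, 0, 0.076, -0.065, -0.035, 0, 0, 0.076, -0.065, -0.035, 0, 0, 0.076, -0.065, -0.02, 0, 0, 0.076, -0.065, -0.02, 0, 0, 0.076, -0.065, -0.02, 0, 0, 0.076, -0.065, 0, 0, 0, 0.076, -0.065, 0, 0], grip_force=15)

```text
clock: 1.35
position: [0.4311, -0.1987, 0.3206]
ee_rot: [-3.065, -0.688, 0.0]
force: [0.4, -1.1, -0.6]
width: 0.999
```

```bash
cat >> h.py <<'E'
def state():
    o=arm.observe(); M=R.from_rotvec(o["ee_rot"]).as_matrix(); p=np.array(o["position"])
    print("t",round(o["clock"],2),"tcp",p.round(4),"yaw",round(np.degrees(np.arctan2(M[1,0],M[0,0])),2),"zax",M[:,2].round(3),"F",np.round(o["force"],1),"w",round(o["width"],3),"j",np.round(o["joints"],2))
    return o,M,p
def delta(goal,yaw=None):
    o,M,p=state(); d=M.T@(np.array(goal)-p)/.4
    print("shares total",d.round(4), "turn share", None if yaw is None else round(-((yaw-np.degrees(np.arctan2(M[1,0],M[0,0]))+180)%360-180)/90,4))
E
python3 -c "
from h import *
print(S.proj([[.512,.265,.01],[.512,.265,.18]]),T.proj([[.512,.265,.18]]))
delta((.4735,.3693,.32),110.2)"
```

```text
[[317.85279521 195.24736192]
 [320.18848768 150.93843238]] [[178.93891411 223.7585653 ]]
t 1.35 tcp [ 0.4311 -0.1987  0.3206] yaw 25.31 zax [-0. -0. -1.] F [ 0.4 -1.1 -0.6] w 0.999 j [ 0.5   0.13 -0.21  1.76  0.03  1.25 -0.84]
shares total [ 0.7029 -1.2385  0.0015] turn share -0.9433
```

>>> apply_moves(targets=[0, 0.047, -0.0826, 0, 0, 0, 0.047, -0.0826, 0, 0, 0, 0.047, -0.0826, 0, 0, 0, 0.047, -0.0826, 0, 0, 0, 0.047, -0.0826, 0, 0, 0, 0.047, -0.0826, 0, 0, 0, 0.047, -0.0826, 0, 0, 0, 0.047, -0.0826, 0, 0, 0, 0.047, -0.0826, 0, 0, 0, 0.047, -0.0826, 0, 0, 0, 0.047, -0.0826, 0, 0, 0, 0.047, -0.0826, 0, 0, 0, 0.047, -0.0826, 0, 0, 0, 0.047, -0.0826, 0, 0, 0, 0.047, -0.0826, 0, 0])

```text
clock: 3.22
position: [0.4739, 0.3695, 0.3202]
ee_rot: [3.065, 0.687, -0.001]
force: [0.6, 0.1, 0.6]
width: 1.002
```

>>> apply_moves(targets=[0, 0, 0, 0, -0.094, 0, 0, 0, 0, -0.094, 0, 0, 0, 0, -0.094, 0, 0, 0, 0, -0.094, 0, 0, 0, 0, -0.094, 0, 0, 0, 0, -0.094, 0, 0, 0, 0, -0.094, 0, 0, 0, 0, -0.094, 0, 0, 0, 0, -0.094, 0, 0, 0, 0, -0.094, 0, 0, 0, 0, 0])

```text
clock: 4.6
position: [0.474, 0.3683, 0.3202]
ee_rot: [-1.805, -2.571, 0.001]
force: [-0.2, 0.3, -0.6]
width: 1.003
```

```bash
python3 -c "
from h import *
delta((.4735,.3693,.155),110.2)
for n,c in (('top',T),('scene',S)):
    im=eyes.get_image(n)[:,:,::-1]; cv2.imwrite('pics/%s1.png'%n,im)
"
```

```text
t 4.6 tcp [0.474  0.3683 0.3202] yaw 109.85 zax [-0.001 -0.    -1.   ] F [-0.2  0.3 -0.6] w 1.003 j [-0.17  0.48 -0.9   1.44  0.37  1.41 -0.72]
shares total [2.80e-03 2.00e-04 4.13e-01] turn share -0.0039
```

View pics/scene1.png

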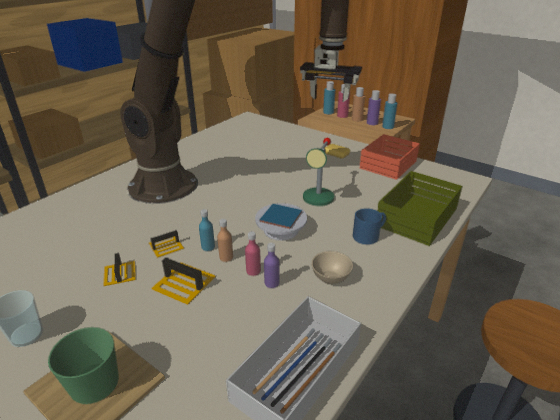

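The gripper is above the knob (scene 328,140), and everything else is undisturbed. Next I descend and close.

>>> apply_moves(targets=[0, 0.003, 0, 0.059, -0.004, 0, 0, 0, 0.059, 0, 0, 0, 0, 0.059, 0, 0, 0, 0, 0.059, 0, 0, 0, 0, 0.059, 0, 0, 0, 0, 0.059, 0, 0, 0, 0, 0.059, 0, 0, 0, 0, 0, 0])

```text
clock: 5.7
position: [0.4729, 0.3687, 0.154]
ee_rot: [-1.798, -2.575, 0.005]
force: [1.0, -0.2, 0.6]
width: 1.0
```

>>> apply_moves(targets=[1, 0, 0, 0, 0, 1, 0, 0, 0, 0, 1, 0, 0, 0, 0, 1, 0, 0, 0, 0, 1, 0, 0, 0, 0, 1, 0, 0, 0, 0])

```text
clock: 6.45
position: [0.4735, 0.3697, 0.1555]
ee_rot: [1.796, 2.578, -0.0]
force: [-0.1, 0.9, -0.5]
width: 0.402
```

```bash
python3 -c "
from h import *
state()
im=eyes.get_image('scene')[:,:,::-1]; cv2.imwrite('pics/scene2.png',cv2.resize(im[20:240,230:430],None,fx=2.7,fy=2.7))
im=eyes.get_image('top')[:,:,::-1]; cv2.imwrite('pics/top2.png',im)
"
```

```text
t 6.45 tcp [0.4735 0.3697 0.1555] yaw 110.27 zax [ 0. -0. -1.] F [-0.1  0.9 -0.5] w 0.402 j [-0.2   0.6  -0.84  1.67  0.5   1.09 -0.83]
```

View pics/scene2.png

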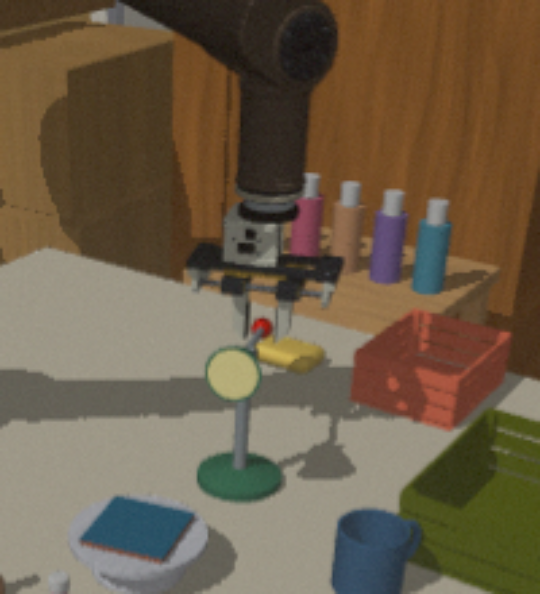

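The fingers straddle the knob (crop 262,327) and are still closing (37 mm). I keep closing.

>>> apply_moves(targets=[1, 0, 0, 0, 0, 1, 0, 0, 0, 0, 1, 0, 0, 0, 0])

```text
clock: 6.92
position: [0.4737, 0.3697, 0.1555]
ee_rot: [1.796, 2.578, 0.0]
force: [1.5, 0.5, 0.3]
width: 0.29
```

Run:
```python
from h import *
o,M,p=state()
piv=np.array([.512,.265,.18]); k=p+M[:,2]*-.0188; d=k-piv; print("knob now",k.round(4),np.linalg.norm(d))
s0=np.arctan2(-d[0],d[1]); t0=np.arctan2(d[2],np.hypot(*d[:2]))
g=np.array([.5243,.0322,.058])-piv; s1=np.arctan2(g[0],-g[1]); t1=np.arctan2(-g[2],np.hypot(*g[:2]))
print(s0,t0,s1,t1)
N=8; yaw=np.arctan2(M[1,0],M[0,0]); pos=k.copy()
def K(a): 
    s=s0+a*(s1-s0); t=t0+a*(t1-t0); return piv+.11*np.array([-np.sin(s)*np.cos(t),np.cos(s)*np.cos(t),np.sin(t)])
off=k-K(0)
for i in range(1,N+1):
    n=K(i/N)+off*(1-i/N); d=n-pos; pos=n
    sx=np.array([np.cos(yaw),np.sin(yaw)]); sy=np.array([np.sin(yaw),-np.cos(yaw)])
    dy=(s1-s0)/N
    print([round(v,4) for v in (sx@d[:2]/.4,sy@d[:2]/.4,-d[2]/.4,-dy/(np.pi/2))]); yaw+=dy
print(pos)
```

```text
t 6.92 tcp [0.4737 0.3697 0.1555] yaw 110.26 zax [ 0.  0. -1.] F [1.5 0.5 0.3] w 0.29 j [-0.2   0.61 -0.84  1.67  0.5   1.09 -0.83]
knob now [0.4736 0.3697 0.1743] 0.11168853937006049
0.3509822816862158 -0.05085200092911171 0.052785969961217455 0.4821330537488306
[np.float64(-0.0004), np.float64(0.0102), np.float64(-0.0183), np.float64(0.0237)]
[np.float64(-0.0016), np.float64(0.0102), np.float64(-0.0183), np.float64(0.0237)]
[np.float64(-0.0029), np.float64(0.0102), np.float64(-0.0182), np.float64(0.0237)]
[np.float64(-0.0041), np.float64(0.0101), np.float64(-0.018), np.float64(0.0237)]
[np.float64(-0.0052), np.float64(0.0099), np.float64(-0.0178), np.float64(0.0237)]
[np.float64(-0.0064), np.float64(0.0097), np.float64(-0.0174), np.float64(0.0237)]
[np.float64(-0.0075), np.float64(0.0095), np.float64(-0.017), np.float64(0.0237)]
[np.float64(-0.0087), np.float64(0.0092), np.float64(-0.0165), np.float64(0.0237)]
[0.50685782 0.36232512 0.23100371]
```

Width 0.29 is 26.7 mm, so the fingers are on the 28 mm ball. Now the arc.

>>> apply_moves(targets=[1, -0.0004, 0.0102, -0.0183, 0.0237, 1, -0.0016, 0.0102, -0.0183, 0.0237, 1, -0.0029, 0.0102, -0.0182, 0.0237, 1, -0.0041, 0.0101, -0.018, 0.0237, 1, -0.0052, 0.0099, -0.0178, 0.0237, 1, -0.0064, 0.0097, -0.0174, 0.0237, 1, -0.0075, 0.0095, -0.017, 0.0237, 1, -0.0087, 0.0092, -0.0165, 0.0237, 1, 0, 0, 0, 0, 1, 0, 0, 0, 0, 1, 0, 0, 0, 0])

```text
clock: 8.3
position: [0.5073, 0.3641, 0.2138]
ee_rot: [-2.159, -2.281, -0.006]
force: [-1.2, 5.2, 4.0]
width: 0.294
```

Run:
```python
from h import *
o,M,p=state(); print("knob by grip",p+M[:,2]*-.0188)
im=eyes.get_image('scene')[:,:,::-1]; cv2.imwrite('pics/scene3.png',cv2.resize(im[40:240,230:430],None,fx=2.9,fy=2.9))
tp=eyes.get_image('top')[:,:,::-1]; cv2.imwrite('pics/top3.png',cv2.resize(tp[180:280,110:310],None,fx=3.5,fy=3.5))
for n,i in (('s',im),('t',tp)):
    m=cv2.inRange(cv2.cvtColor(np.ascontiguousarray(i),cv2.COLOR_BGR2HSV),(0,170,80),(8,255,255)); k,l,st,c=cv2.connectedComponentsWithStats(m)
    print(n,[(st[j].tolist(),c[j].round(1).tolist()) for j in range(1,k) if 8<st[j][4]<200])
```

```text
t 8.3 tcp [0.5073 0.3641 0.2138] yaw 93.17 zax [ 0.002  0.003 -1.   ] F [-1.2  5.2  4. ] w 0.294 j [-0.21  0.56 -0.78  1.55  0.41  1.2  -1.  ]
knob by grip [0.50726488 0.36399709 0.2326388 ]
s [([332, 124, 6, 8, 33], [334.7, 127.1])]
t []
```

View pics/scene3.png

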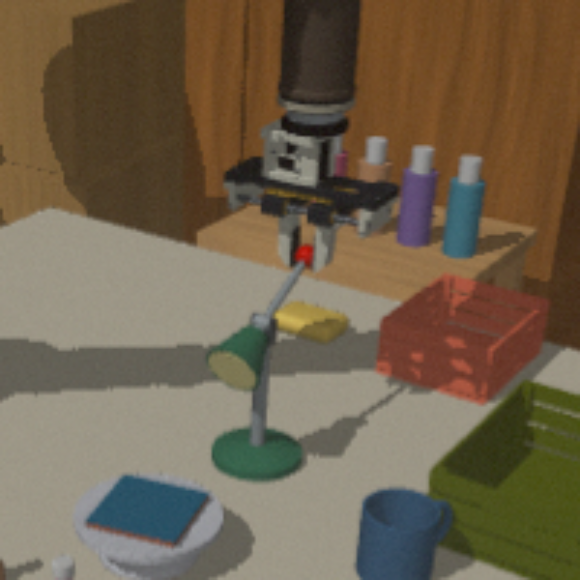

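View pics/top3.png

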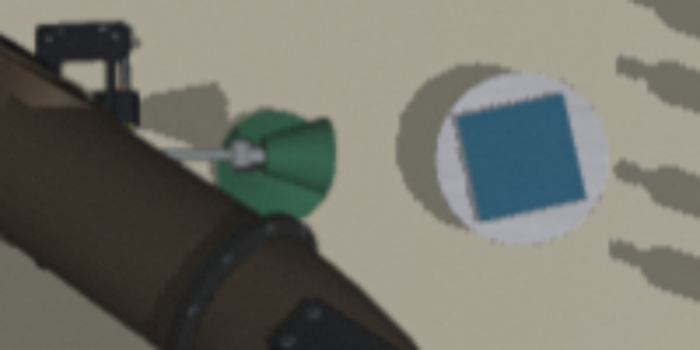

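The lamp now tilts down towards the tile (knob at scene 335,127). I release, lift and re-measure.

>>> apply_moves(targets=[0, 0, 0, 0, 0, 0, 0, 0, 0, 0, 0, 0, 0, 0, 0, 0, 0, 0, 0, 0, 0, 0, 0, 0, 0, 0, 0, 0, 0, 0, 0, 0, 0, 0, 0, 0, 0, 0, -0.05, 0, 0, 0, 0, -0.09, 0, 0, 0, 0, -0.09, 0])

```text
clock: 9.65
position: [0.5066, 0.3622, 0.305]
ee_rot: [-2.158, -2.283, 0.001]
force: [0.8, 0.5, 1.1]
width: 0.998
```

Run:
```python
from h import *
delta((.45,-.1,.33),50)
im=eyes.get_image('scene')[:,:,::-1]; cv2.imwrite('pics/scene4.png',cv2.resize(im[40:240,230:430],None,fx=2.9,fy=2.9))
i=im
m=cv2.inRange(cv2.cvtColor(np.ascontiguousarray(i),cv2.COLOR_BGR2HSV),(0,170,80),(8,255,255)); k,l,st,c=cv2.connectedComponentsWithStats(m)
for j in range(1,k):
    if 8<st[j][4]<200:
        print(st[j],c[j]); v=S.ray([c[j]])[0]; piv=np.array([.512,.265,.18]); 
        t=(piv-S.c)@v; q=S.c+v*t; print("closest",q-piv)
        # intersect with sphere r=.11 (far side)
        b=v@(S.c-piv); disc=b*b-((S.c-piv)@(S.c-piv)-.11**2)
        if disc>0:
            kn=S.c+v*(-b+np.sqrt(disc)); d=(piv-kn)/.11; g=np.array([.5243,.0322,.058])-piv; print(kn, "miss",g-d*(g@d))
print("exp",S.proj([[.5071,.3623,.2311]]))
```

```text
t 9.65 tcp [0.5066 0.3622 0.305 ] yaw 93.22 zax [-0. -0. -1.] F [0.8 0.5 1.1] w 0.998 j [-0.2   0.5  -0.8   1.41  0.36  1.38 -0.95]
shares total [-1.1458 -0.2061 -0.0622] turn share 0.4802
[332 124   7   8  41] [335.3902439  127.41463415]
closest [0.02472233 0.04673915 0.07320069]
[0.5083756  0.36283672 0.23014817] miss [ 0.00363168  0.00119186 -0.00206278]
exp [[335.00344513 127.11272122]]
```

View pics/scene4.png

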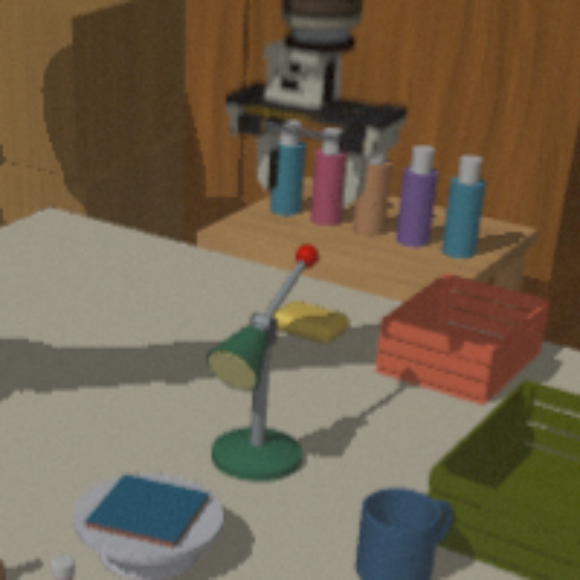

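The knob sits at its expected pixel. Calculated aim error is about 4 mm, well inside 35. Next, over to the stencil.

>>> apply_moves(targets=[0, -0.04, 0, -0.05, 0, 0, -0.0934, -0.0124, 0, 0, 0, -0.0934, -0.0124, 0, 0, 0, -0.0934, -0.0124, 0, 0, 0, -0.0934, -0.0124, 0, 0, 0, -0.0934, -0.0124, 0, 0, 0, -0.0934, -0.0124, 0, 0, 0, -0.0934, -0.0124, 0, 0, 0, -0.0934, -0.0124, 0, 0, 0, -0.0934, -0.0124, 0, 0, 0, -0.0934, -0.0124, 0, 0, 0, -0.0934, -0.0124, 0, 0, 0, -0.0934, -0.0124, 0, 0, 0, -0.0934, -0.0124, 0, 0, 0, -0.0934, -0.0124, 0, 0, 0, -0.0934, -0.0124, 0, 0, 0, -0.0934, -0.0124, 0, 0, 0, -0.0934, -0.0124, 0, 0, 0, -0.05, 0, 0, 0])

```text
clock: 12.08
position: [0.4585, -0.3151, 0.3238]
ee_rot: [-2.162, -2.278, 0.002]
force: [-0.3, 0.3, 0.3]
width: 1.0
```

>>> apply_moves(targets=[0, 0, 0, 0, 0.0938, 0, 0, 0, 0, 0.0938, 0, 0, 0, 0, 0.0938, 0, 0, 0, 0, 0.0938, 0, 0, 0, 0, 0.0938, 0, 0, 0, 0, 0.0938, 0, 0, 0, 0, 0.0938, 0, 0, 0, 0, 0.0938, 0, 0, 0, 0, 0.0938, 0, 0, 0, 0, 0.0938, 0, 0, 0, 0, 0])

```text
clock: 13.45
position: [0.4601, -0.3118, 0.3242]
ee_rot: [-3.132, -0.243, 0.0]
force: [0.3, 1.0, -1.1]
width: 1.0
```

Run:
```python
from h import *
delta((.460,-.3145,.031),8.8)
# second measurement of stencil from scene0: bar ends & frame
s=cv2.imread("pics/scene0.png"); hs=cv2.cvtColor(s,cv2.COLOR_BGR2HSV)
m=cv2.inRange(hs,(15,120,60),(32,255,255)); w=np.zeros_like(m); w[260:305,148:220]=m[260:305,148:220]
ys,xs=np.nonzero(w); P=S.plane(np.c_[xs,ys],.004)[:,:2]; r=cv2.minAreaRect((P*1000).astype(np.float32)); print(r)
for c,n in((S,'scene0'),(T,'top0')):
    a=np.radians(8.8);pts=[[.460+dx*np.cos(a)-dy*np.sin(a),-.3145+dx*np.sin(a)+dy*np.cos(a),z] for dx,dy,z in((.06,.06,.004),(.06,-.06,.004),(-.06,-.06,.004),(-.06,.06,.004),(.06,0,.06),(-.06,0,.06))]
    im=cv2.imread(f'pics/{n}.png')
    u=c.proj(pts); im=cv2.resize(im,None,fx=4,fy=4,interpolation=cv2.INTER_CUBIC)
    for q in u: cv2.circle(im,tuple(int(v) for v in (q+.5)*4),3,(255,0,255),-1)
    x,y=(u.mean(0)*4).astype(int); cv2.imwrite(f'pics/chk_{n}.png',im[max(0,y-180):y+180,max(0,x-180):x+180])
a=cv2.imread('pics/chk_scene0.png');b=cv2.imread('pics/chk_top0.png'); cv2.imwrite('pics/chk.png',np.hstack([a,b]))
```

```text
t 13.45 tcp [ 0.4601 -0.3118  0.3242] yaw 8.88 zax [-0.  0. -1.] F [ 0.3  1.  -1.1] w 1.0 j [ 0.76  0.28 -0.34  1.57  0.1   1.31 -1.01]
shares total [-0.001   0.0068  0.7329] turn share 0.0009
((460.8475036621094, -317.4408264160156), (123.64834594726562, 123.5591049194336), 8.286409378051758)
```

View pics/chk.png

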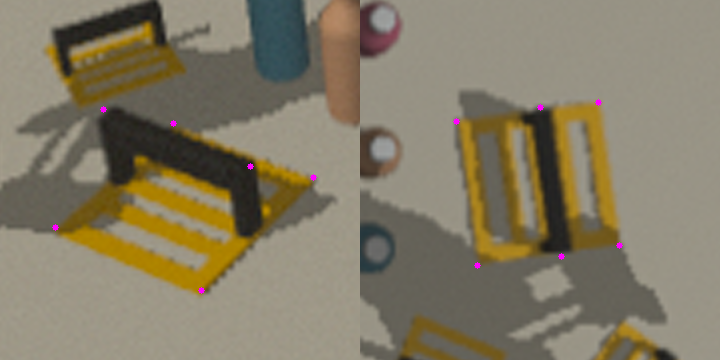

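The projected corners match in both views (frame corners and bar ends), with both centres agreeing within 2 mm. Descending onto the bar.

>>> apply_moves(targets=[0, 0, 0.009, 0.08, 0, 0, 0, 0, 0.09, 0, 0, 0, 0, 0.09, 0, 0, 0, 0, 0.09, 0, 0, 0, 0, 0.09, 0, 0, 0, 0, 0.09, 0, 0, 0, 0, 0.08, 0, 0, 0, 0, 0.06, 0, 0, 0, 0, 0.04, 0, 0, 0, 0, 0.022, 0, 0, 0, 0, 0, 0])

```text
clock: 14.82
position: [0.4607, -0.3159, 0.0313]
ee_rot: [-3.132, -0.242, 0.0]
force: [-0.2, 0.1, -0.7]
width: 1.003
```

Run:
```python
from h import *
delta((.4605,-.3155,.031),8.8)
im=eyes.get_image('scene')[:,:,::-1]; cv2.imwrite('pics/scene5.png',cv2.resize(im[150:330,60:300],None,fx=3,fy=3))
```

```text
t 14.82 tcp [ 0.4607 -0.3159  0.0313] yaw 8.84 zax [-0.  0. -1.] F [-0.2  0.1 -0.7] w 1.003 j [ 0.71  0.58 -0.28  1.91  0.25  0.68 -1.14]
shares total [-0.0003 -0.0012  0.0007] turn share 0.0004
```

View pics/scene5.png

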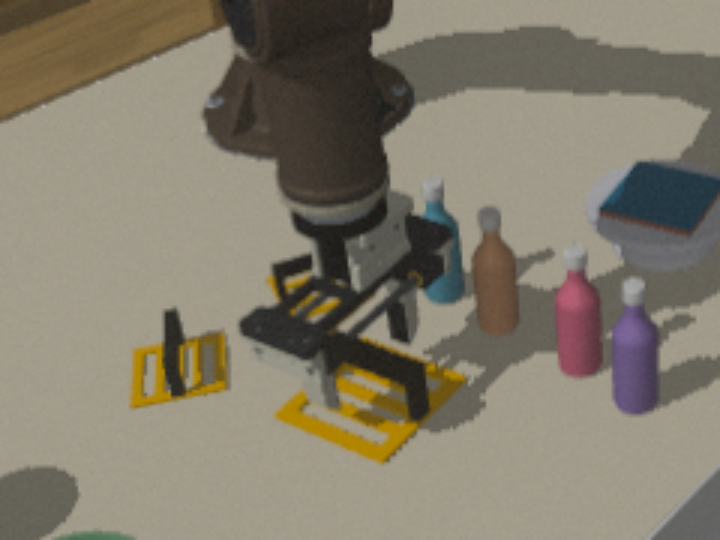

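The fingers straddle the bar, clear of the bottles. I close with 25 N and lift a little.

>>> apply_moves(targets=[1, 0, 0, 0, 0, 1, 0, 0, 0, 0, 1, 0, 0, 0, 0, 1, 0, 0, 0, 0, 1, 0, 0, 0, 0, 1, 0, 0, 0, 0, 1, 0, 0, 0, 0, 1, 0, 0, 0, 0, 1, 0, 0, 0, 0, 1, 0, 0, 0, 0, 1, 0, 0, 0, 0, 1, 0, 0, 0, 0], grip_force=25)

```text
clock: 16.38
position: [0.4606, -0.316, 0.0313]
ee_rot: [-3.132, -0.241, 0.0]
force: [-0.1, -0.5, -0.0]
width: 0.172
```

>>> apply_moves(targets=[1, 0, 0, -0.04, 0, 1, 0, 0, -0.06, 0, 1, 0, 0, -0.08, 0, 1, 0, 0, -0.08, 0, 1, 0, 0, -0.08, 0, 1, 0, 0, -0.08, 0, 1, 0, 0, -0.08, 0, 1, 0, 0, -0.04, 0, 1, 0, 0, 0, 0])

```text
clock: 17.5
position: [0.461, -0.3162, 0.2485]
ee_rot: [3.131, 0.24, 0.003]
force: [-0.2, -0.1, -1.0]
width: 0.169
```

Run:
```python
from h import *
delta((.5243,.0322,.25),13.9)
im=eyes.get_image('scene')[:,:,::-1]; cv2.imwrite('pics/scene6.png',im)
```

```text
t 17.5 tcp [ 0.461  -0.3162  0.2485] yaw 8.78 zax [ 0.002 -0.001 -1.   ] F [-0.2 -0.1 -1. ] w 0.169 j [ 0.76  0.34 -0.34  1.69  0.12  1.14 -1.03]
shares total [ 0.2893 -0.8367 -0.0047] turn share -0.0569
```

View pics/scene6.png

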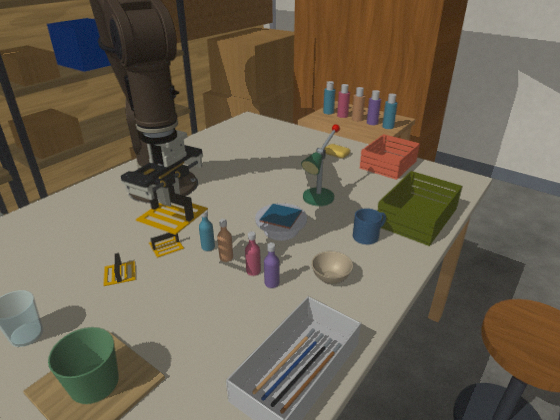

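Stencil is held level (yellow frame at scene 172,216) with the grip at about 0.267 m. Carrying it over the bottles.

>>> apply_moves(targets=[1, 0.012, -0.035, 0, 0, 1, 0.02, -0.058, 0, 0, 1, 0.02, -0.058, 0, 0, 1, 0.02, -0.058, 0, 0, 1, 0.02, -0.058, 0, 0, 1, 0.02, -0.058, 0, 0, 1, 0.02, -0.058, 0, 0, 1, 0.02, -0.058, 0, 0, 1, 0.02, -0.058, 0, 0, 1, 0.02, -0.058, 0, 0, 1, 0.02, -0.058, 0, 0, 1, 0.02, -0.058, 0, 0, 1, 0.02, -0.058, 0, 0, 1, 0.02, -0.058, 0, 0, 1, 0.012, -0.035, 0, 0, 1, 0.005, -0.0127, 0, -0.02, 1, 0, 0, 0, -0.037, 1, 0, 0, 0, 0, 1, 0, 0, 0, 0])

```text
clock: 19.92
position: [0.5237, 0.0318, 0.2472]
ee_rot: [3.119, 0.378, -0.001]
force: [0.3, -0.8, -0.5]
width: 0.172
```

```bash
cat > meas.py <<'E'
from h import *
import sys
tag=sys.argv[1]
o,M,p=state()
grip=p-M[:,2]*.0188; zu=grip[2]-.05+float(sys.argv[2]) if len(sys.argv)>2 else grip[2]-.05
print("grip",grip.round(4),"under est",round(zu,4),"gap",round(zu-.058,4))
for n,c in(("top",T),("scene",S)):
    im=np.ascontiguousarray(eyes.get_image(n)[:,:,::-1]); cv2.imwrite(f"pics/{n}_{tag}.png",im)
    hs=cv2.cvtColor(im,cv2.COLOR_BGR2HSV); m=cv2.inRange(hs,(15,120,60),(32,255,255))
    u=c.proj([[*grip[:2],zu]])[0]; w=np.zeros_like(m); x,y=u.astype(int); w[y-38:y+38,x-45:x+45]=m[y-38:y+38,x-45:x+45]
    ys,xs=np.nonzero(w); P=c.plane(np.c_[xs,ys],zu+.003)[:,:2]
    r=cv2.minAreaRect((P*1000).astype(np.float32)); print(n,"stencil c",np.round(r[0],1),"size",np.round(r[1],1),"ang",round(r[2],1))
    cv2.imwrite(f"pics/{n}_{tag}c.png",cv2.resize(im[max(0,y-70):y+70,max(0,x-75):x+75],None,fx=4,fy=4,interpolation=cv2.INTER_CUBIC))
a=cv2.imread(f"pics/top_{tag}c.png");b=cv2.imread(f"pics/scene_{tag}c.png");h=min(a.shape[0],b.shape[0]); cv2.imwrite(f"pics/m_{tag}.png",cv2.resize(np.hstack([a[:h],b[:h]]),None,fx=.66,fy=.66))
E
python3 meas.py 7
```

```text
t 19.93 tcp [0.5237 0.0318 0.2472] yaw 13.82 zax [-0. -0. -1.] F [ 0.3 -0.8 -0.5] w 0.172 j [ 0.25  0.31 -0.52  1.75  0.17  1.13 -1.66]
grip [0.5237 0.0318 0.266 ] under est 0.216 gap 0.158Traceback (most recent call last):
  File "meas.py", line 11, in <module>
    ys,xs=np.nonzero(w); P=c.plane(np.c_[xs,ys],zu+.003)[:,:2]
                           ~~~~~~~^^^^^^^^^^^^^^^^^^^^^^
  File "h.py", line 12, in plane
    v=s.ray(uv); return s.c+v*((z-s.c[2])/v[:,2])[:,None]
  File "h.py", line 8, in ray
    q=cv2.undistortPoints(np.array(uv,float).reshape(-1,1,2),s.K,s.d).reshape(-1,2)
      ~~~~~~~~~~~~~~~~~~~^^^^^^^^^^^^^^^^^^^^^^^^^^^^^^^^^^^^^^^^^^^^
cv2.error: OpenCV(4.12.0) /io/opencv/modules/calib3d/src/undistort.dispatch.cpp:347: error: (-215:Assertion failed) CV_IS_MAT(_src) && CV_IS_MAT(_dst) && (_src->rows == 1 || _src->cols == 1) && (_dst->rows == 1 || _dst->cols == 1) && _src->cols + _src->rows - 1 == _dst->rows + _dst->cols - 1 && (CV_MAT_TYPE(_src->type) == CV_32FC2 || CV_MAT_TYPE(_src->type) == CV_64FC2) && (CV_MAT_TYPE(_dst->type) == CV_32FC2 || CV_MAT_TYPE(_dst->type) == CV_64FC2) in function 'cvUndistortPointsInternal'
```

```bash
sed -i 's/    ys,xs=np.nonzero(w); P=/    cv2.imwrite(f"pics\/{n}_{tag}c.png",cv2.resize(im[max(0,y-70):y+70,max(0,x-75):x+75],None,fx=4,fy=4,interpolation=cv2.INTER_CUBIC))\n    ys,xs=np.nonzero(w)\n    if len(xs)<50: print(n,"hidden"); continue\n    P=/' meas.py; python3 meas.py 7
```

```text
t 19.98 tcp [0.5237 0.0318 0.2472] yaw 13.83 zax [-0. -0. -1.] F [-0.9 -0.3 -1.6] w 0.173 j [ 0.25  0.31 -0.52  1.75  0.17  1.13 -1.66]
grip [0.5237 0.0318 0.266 ] under est 0.216 gap 0.158
top hidden
scene stencil c [460.1 133.6] size [181.1 380.2] ang 21.3
```

View pics/m_7.png

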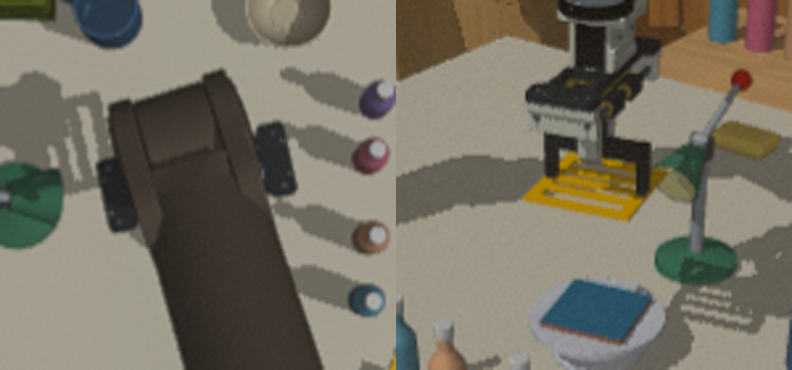

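The stencil hangs level above the tile, clear of the lamp shade; the top view is hidden by the arm. I lower to about a 40 mm gap and check from the scene camera.

>>> apply_moves(targets=[1, 0, 0, 0.03, 0, 1, 0, 0, 0.05, 0, 1, 0, 0, 0.05, 0, 1, 0, 0, 0.05, 0, 1, 0, 0, 0.05, 0, 1, 0, 0, 0.04, 0, 1, 0, 0, 0.025, 0, 1, 0, 0, 0, 0, 1, 0, 0, 0, 0])

```text
clock: 21.2
position: [0.5242, 0.0325, 0.1298]
ee_rot: [-3.118, -0.381, -0.002]
force: [0.7, -0.4, -0.9]
width: 0.171
```

```bash
sed -i 's/    ys,xs=np.nonzero(w)$/    k,l,st,_=cv2.connectedComponentsWithStats(w); w=(l==1+st[1:,4].argmax()) if k>1 else w; ys,xs=np.nonzero(w)/' meas.py; python3 meas.py 8
```

```text
t 21.2 tcp [0.5242 0.0325 0.1298] yaw 13.91 zax [ 0.001  0.    -1.   ] F [ 0.7 -0.4 -0.9] w 0.171 j [ 0.21  0.43 -0.49  1.9   0.26  0.87 -1.74]
grip [0.5242 0.0325 0.1486] under est 0.0986 gap 0.0406
top hidden
scene stencil c [525.9  28.7] size [122.5 124.8] ang 14.6
```

View pics/m_8.png

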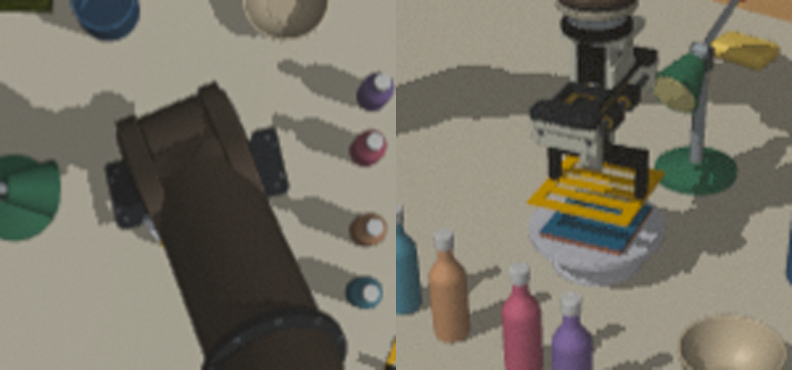

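In the same camera the stencil reads (525.9, 28.7) and the tile read (525.4, 29.8), so they are aligned to about 1 mm; the angle matches. Lowering to about 11 mm, slowly.

>>> apply_moves(targets=[1, 0, 0, 0.012, 0, 1, 0, 0, 0.012, 0, 1, 0, 0, 0.012, 0, 1, 0, 0, 0.012, 0, 1, 0, 0, 0.01, 0, 1, 0, 0, 0.008, 0, 1, 0, 0, 0.008, 0, 1, 0, 0, 0, 0, 1, 0, 0, 0, 0, 1, 0, 0, 0, 0])

```text
clock: 22.55
position: [0.5239, 0.0324, 0.0999]
ee_rot: [3.118, 0.381, 0.0]
force: [-0.5, 0.4, -1.0]
width: 0.173
```

```bash
python3 meas.py 9
python3 - <<'E'
import cv2
im=cv2.imread("pics/scene_9.png"); cv2.imwrite("pics/c9.png",cv2.resize(im[170:250,230:340],None,fx=7,fy=7,interpolation=cv2.INTER_CUBIC))
E
```

```text
t 22.55 tcp [0.5239 0.0324 0.0999] yaw 13.91 zax [ 0.  0. -1.] F [-0.5  0.4 -1. ] w 0.173 j [ 0.19  0.47 -0.48  1.93  0.29  0.81 -1.77]
grip [0.5239 0.0324 0.1187] under est 0.0687 gap 0.0107
top hidden
scene stencil c [525.2  28.1] size [122.9 124.5] ang 14.6
```

View pics/c9.png

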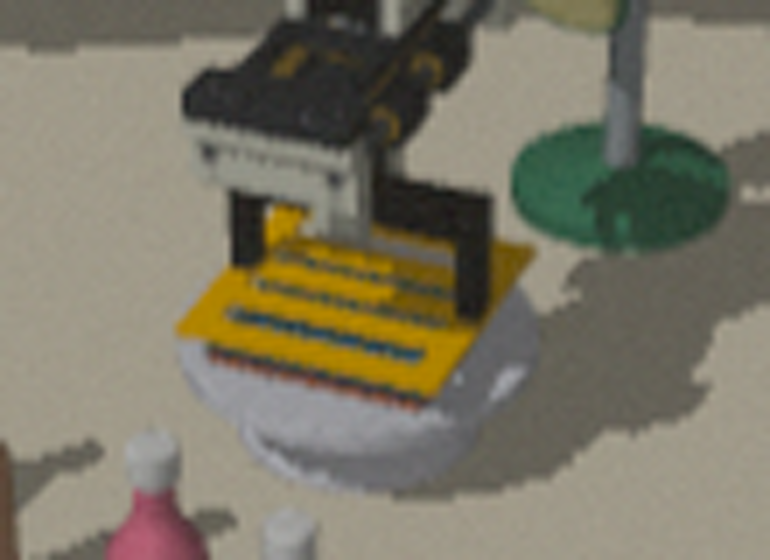

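View pics/scene_9.png

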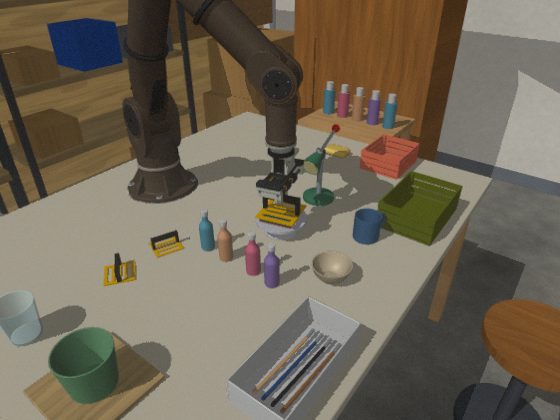

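The stencil sits square over the tile at about an 11 mm gap. The lamp knob is unmoved at (336,128), and the bottles, mug and bowl are where they were. Handing in.

```bash
python3 -c "
from h import *
arm.sign_off(); state()"
```

```text
the job is handed in; nothing more can be done
the job is handed in; nothing more can be done
```

I swung the lamp by its red knob until it pointed at the tile. Then I carried the largest yellow stencil over the bottles and handed in at about 22.5 s, still holding it over the tile.

**Last checks:**
- **Gap:** about 10.7 mm between frame and tile, worked out from the grip height and assuming the tile top is at 58 mm.
- **Alignment:** the scene camera puts the stencil centre about 2 mm from the tile centre as that camera saw it at the start. The commanded yaw is 13.9°, matching the tile's 13.9°, and the camera reads the stencil at 14.6°. The tool points straight down.
- **Lamp:** the aim misses the tile centre by about 4 mm, computed after I let go of the knob. The knob was at the same pixel at the end.
- **Surroundings:** bottles, mug and bowl look unmoved in the last scene picture. I saw no sign of contact with the tile, and the force readings stayed near zero.

**Limits of the checks:**
- The arm hid the stencil from the top camera at the end, so the final alignment rests on the scene camera and the arm's own pose.
- The two cameras disagreed by about 3.5 mm on the tile's centre. I aimed close to the top camera's value, which is inside the 10 mm limit either way.
- My last state read came after sign-off and was refused, so the final pose is the one read just before handing in.

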